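# Restock a spring-fed counter dispenser with a jar

### The job

Load the brown spice jar into the spring-fed dispenser track: draw the red handle back against its spring until you feel the rubber buffer (lean on it only lightly), shift it sideways into the notch and let go so that it stays hooked back. Stand the jar upright in the channel in front of the black pusher and let go of it. Then unhook the handle, ease the pusher forward without letting it snap, and leave it pressing the jar against the front stop; be gentle with the jar and leave the other jars where they stand.

Things in the scene. Friction and masses are not known exactly. Their poses are not given: they have to be found in the camera images.
- track: Aluminium dispenser channel fixed to the table, 202 x 62 x 32 high. Origin on its underside; x along it to the rear, y across, z up. Floor 8 above the table; inner width 50 (y -25 to 25), side walls 6 thick, tops z 32. Front stop: cross wall x -90 to -84, top z 32; rear end x 112. A steel plate (z 32 to 38) covers it from x 0 (+-14) to the rear; in front it is open above.
- slot (a point): Point on top (z 38) of the steel plate, at track x 82, y -6; axes as the track's. The plate has a lengthwise slot, 14 wide, centred on y -6, for the handle's 8 thick pin, and at its rear end one notch to +y. The plate is screwed on up to 14 farther front or rear, unmeasured: the notch lets the pin in from follower 54 to 82 mm (68 in the middle setting) on. Feel for it.
- buffer (a point): Middle setting of the black rubber buffer closing slot and notch behind: track x 88, z 35 (shifts with the plate, not measured). The pin (radius 4) touches it 2 mm after the notch begins to let it in; it yields 5 N per mm for 4 mm, then a hard stop. Pin force on plate or buffer over 12 N is too much.
- handle: Red upright knob, 20 along the channel x 16 across x 34 high; origin at its centre, 63 above the table; axes as the track's. Its track x is 14 + follower (mm). Shifts across with about 0.6 N: track y -6 in the slot (play -9 to -3), up to +8 fully in the notch. Leaving the notch only friction resists. Hooked, the spring holds its pin on the notch's front edge when let go (y over +2 counts).
- follower (a joint): Travel (m) of the sprung black pusher (46 wide, top 62 above the table): 0 = pad on the front stop, growing to the rear (+x of the track); the room for the jar is as long as this value. The spring draws it forward with 3 N at 0 plus 40 N/m. Reads 0.039 to 0.043 with one jar held against the stop. Over 0.25 m/s forward is a snap.
- pad: Grey soft pad on the pusher's front face, 42 wide, 13 to 58 above the table; its origin is the track's origin shifted along the track by follower, its face 84 in front of that. It yields 3 N per mm for 5 mm, then is hard. Pressing it on the jar with more than 14 N is too much (the spring alone gives under 5 N).
- jar: The jar to load: brown-filled glass spice jar with dark round cap, 43 diameter, 96 high, 0.11 kg; origin at the centre of its underside, z up; cap from 75 to 96, straight below. Stands on the table right of the track's front. In the channel its origin is 8 above the table; home on the front stop it is at track x -62, y 0. Pressing it over 50 N on the track is too much.
- honey_jar: Bystander: honey jar with red lid, 58 x 62 x 86 high, origin at the centre of its underside. Leave alone.
- jam_jar: Bystander: jam jar with a pale lid, 62 diameter, 99 high, origin at the centre of its underside. Leave alone.
- salt_shaker: Bystander: salt shaker, 44 diameter, 90 high, origin at the centre of its underside. Leave alone.
Not all that is in view belongs to the job. What is shaped like the jar but orange or purple is not meant.

How it is judged (in metres and radians):
On the way, in this order (a step that is already met when the one before it is completed fails the run):
1. the handle is hooked in the notch and let go, the jar still outside the channel (value of joint follower above 0.05 m and y of handle in the frame of track above 0.002 m and contact force between the fingers and handle below 0.1 N and (x of jar in the frame of track below -0.1 m or y of jar in the frame of track above 0.04 m or y of jar in the frame of track below -0.04 m or z of jar in the frame of track above 0.04 m)), for 0.3 s.
2. the jar stands upright on the channel floor in front of the hooked pusher, let go (value of joint follower above 0.05 m and y of handle in the frame of track above 0.002 m and x of jar in the frame of track between -0.068 and -0.025 m and y of jar in the frame of track between -0.006 and 0.006 m and z of jar in the frame of track between 0.004 and 0.012 m and angle between jar's own z axis and vertical below 0.1 rad and contact force between the fingers and jar below 0.1 N), for 0.2 s.
At the end, for the whole second after the job is handed in: The jar stands upright (within 6 degrees) on the channel floor, within 5 mm of home against the front stop and 6 mm of the channel's middle; the pusher is unhooked and rests on it (follower 37 to 48 mm); everything released and at rest (value of joint follower between 0.037 and 0.048 m and y of handle in the frame of track below 0 m and x of jar in the frame of track between -0.067 and -0.057 m and y of jar in the frame of track between -0.006 and 0.006 m and z of jar in the frame of track between 0.004 and 0.012 m and angle between jar's own z axis and vertical below 0.1 rad and contact force between the fingers and handle below 0.1 N and linear speed of jar below 0.02 m/s and contact force between the fingers and jar below 0.1 N); the robot touches nothing.
It fails at once if the handle's pin is forced against the plate or buffer with more than 12 N (contact force between handle and track above 12 N).
It fails at once if the pusher's pad is pressed on the jar with more than 14 N (contact force between jar and pad above 14 N).
It fails at once if the jar is pressed on the track with more than 50 N, or tipped over (contact force between jar and track above 50 N or angle between jar's own z axis and vertical above 0.7 rad).
It fails at once if the pusher snaps forward faster than 0.25 m/s (velocity of joint follower below -0.25 m/s).
It fails at once if a bystander jar is moved more than 20 mm (distance of any of honey_jar, jam_jar, salt_shaker from where it was at the start of the episode above 0.02 m).
It also fails if it takes over 59 s, if anything falls off the work surface, if the arm or the gripper's body presses on something with over 40 N, if the wrist force passes 120 N, or if a joint passes its speed limit or range.

### The arm

A 6-joint arm with a two-finger parallel gripper is mounted at the origin on a cart in front of the work surface, level with it; the furniture and walls round the work are solid. World frame = base frame: x ahead of the robot, y to its left, z up, the work surface at z = 0. Lengths are in mm, angles in rad, forces in N, time in s.
With the tool pointing down it reaches from about 400 to 825 mm from the base axis. Payload 7 kg.
Tool frame: the origin (TCP) lies on the mounting face of the last link; the fingertips stand 173 mm ahead of it and the grasp point (between the pads) lies 155 mm ahead of it; z points along the fingers, x is the direction in which the jaws open and shut, and the axes are right-handed (so a half turn about z gives the same grasp; the last joint's range is limited). The gripper opens to 85 mm and grips with 20 to 120 N. Pads are 22 mm wide; open, the fingers measure 114 mm over their backs; the gripper's body (76 mm by 85 mm) begins 54 mm behind the grasp point. The pads swing forward as they close: fully open they stand 13 mm farther back than shut.
Start: joints at [-1.012, 0.359, 0.012, 0, -1.224, -0.288], TCP at [180.538, -650.386, 404.702] pointing down, gripper open.
Joint ranges: [-3.07, 3.07], [-1.43, 2.12], [-1.02, 1.25], [-3.03, 1.67], [-3.05, -0], [-3.03, 3.03]. Speed limits (rad/s): [2.39, 2.39, 3.01, 3.14, 3.14, 3.14].

### API

Orientations are given as [roll, pitch, yaw] about the fixed x, y, z axes, in that order (R = Rz(yaw) Ry(pitch) Rx(roll)).
In Python, from bench import manip gives the robot as it stands. The module is installed in compiled form; this text tells all that it offers. Calls block until the motion is done:
- manip.move_ptp(position, orientation): joint-space move of the TCP to a pose.
- manip.move_l(position, v=150, rotation=None, until_force=None): straight line of the TCP; rotation=None keeps the orientation; v is the mean speed in mm/s. With until_force (N) it stops when the force on the tool has changed by that much, and returns True; else False.
- manip.set_joints(angles): joint-space move.
- manip.open_gripper() and manip.close_gripper(): open the fingers fully, or close them until they stop; the grip force is fixed at half the most.
- manip.pause(seconds).
- manip.ik(position, orientation): joint angles nearest the present ones, or None.
- manip.snapshot(name): name is "scene" or "top" or "wrist"; returns a dict with "pixels" (400x640x3 uint8, red, green, blue), "fx", "fy", "cx", "cy" (pixels), "k1" (the pictures are not rectified: a ray, as slopes to the right and down, at radius r is drawn at 1 + k1 r^2 times it, then the intrinsics apply), "xyz" and "attitude" of the camera in the world; the wrist camera has in their place "T_tool_cam" (4x4, takes a point from camera to tool coordinates, whose origin is the TCP and whose axes are the tool frame's). Camera axes: x right, y up, looking along -z (the intrinsics and any distortion apply to the point x, -y, -z); pixel columns grow to the right and rows downward; lengths in mm; the calibration is good to about 2 mm. A picture is of the moment at which its call begins: read the wrist's pose just before it. There is no depth.
A pose or a line that the arm cannot do raises manip.IKError and nothing moves.
- manip.finish_job(): hands the job in, once; it reports no verdict.
Trained networks look in a picture, given as the dict that the camera call returned (one of the last four; its "shot" number tells which), for a name from the list of things; names that differ only in an ending like _2 or _b are one class to them, and where a whole thing is asked for, a point or a joint stands for the part that bears it (a point fixed in the world has none). Each returns a list of dicts, best first, with "p" (0 to 1); they miss things now and then, are a little off and sometimes report something else, mostly with a low value. They report only what shows in the picture. A call takes as long as a camera call. They do not tell look-alikes from the thing itself.
- manip.boxes_of(picture, name): "extent" ([left, top, width, height] in pixels, round what is visible of it).
- manip.outline_of(picture, name): "mask" (400x640 bool, what is visible of it) and "extent" ([left, top, width, height] in pixels, round what is visible of it).
- manip.place_of(picture, name): "uv" ([column, row] in pixels: a listed point, or the origin of a listed thing).
Readings, each from a call of its own:
- manip.current_time(): time.
- manip.current_qpos(): joint angles.
- manip.current_qd(): joint speeds.
- manip.current_joint_torque(): joint torques, N m.
- manip.current_position(): TCP position.
- manip.current_eef_rot(): TCP orientation.
- manip.current_wrist_force(): force on the tool from outside, world axes, zero at the start.
- manip.current_ft_torque(): the same for the moment, N m.
- manip.current_grip_width(): finger opening in mm.
Only numpy, scipy, OpenCV 4.12 (cv2) and the standard library are available. Lean on these libraries where they do the work, as an engineer would, in place of code of your own. Each camera call takes 0.05 s, during which the arm holds its last target. There are 200 camera calls.

## Working session

There is one attempt and no reset: what is moved stays moved. The work goes in short steps, each a Python script; the robot and the scene stay as the last script left them, time stands still between calls to the robot, and variables do not carry over. Pictures are saved under pics/ and viewed, about 8 in all and at most 12, crops included, and the job is handed in when it is done.

```bash
mkdir -p pics; cat > h.py <<'E'
import numpy as np, cv2
from scipy.spatial.transform import Rotation as R
from bench import manip as m
def Rt(rpy): return R.from_euler('xyz',rpy).as_matrix()
def cam(s,tool=None):
    if 'T_tool_cam' in s:
        p,o=tool; T=np.eye(4);T[:3,:3]=Rt(o);T[:3,3]=p
        T=T@np.array(s['T_tool_cam']); return T[:3,3],T[:3,:3]
    a=np.array(s['attitude']); 
    return np.array(s['xyz'],float),(a if a.shape==(3,3) else Rt(a))
def ray(s,uv,tool=None):
    c,M=cam(s,tool); x=(uv[0]-s['cx'])/s['fx']; y=(uv[1]-s['cy'])/s['fy']
    a,b=x,y
    for _ in range(20):
        k=1+s['k1']*(a*a+b*b); a,b=x/k,y/k
    return c,M@np.array([a,-b,-1.])
def onz(s,uv,z,tool=None):
    c,d=ray(s,uv,tool); return c+d*(z-c[2])/d[2]
def proj(s,P,tool=None):
    c,M=cam(s,tool); q=M.T@(np.array(P,float)-c); a,b=q[0]/-q[2],-q[1]/-q[2]
    k=1+s['k1']*(a*a+b*b); return np.array([s['cx']+s['fx']*a*k,s['cy']+s['fy']*b*k])
def save(s,n,crop=None,z=1):
    p=s['pixels'][:,:,::-1]
    if crop: l,t,r,b=crop; p=p[t:b,l:r]
    cv2.imwrite(f'pics/{n}.png',cv2.resize(p,None,fx=z,fy=z,interpolation=cv2.INTER_CUBIC))
E
python3 - <<'E'
from h import *
import pickle
tool=(m.current_position(),m.current_eef_rot())
print(tool)
S={}
for n in ('top','scene'):
    s=m.snapshot(n);S[n]=s
    print(n,{k:v for k,v in s.items() if k!='pixels'})
    for o in ('track','slot','buffer','handle','pad','jar','honey_jar','jam_jar','salt_shaker'):
        r=m.place_of(s,o); print(o,[(np.round(q['uv'],1).tolist(),round(q['p'],2)) for q in r[:4]])
    save(s,n)
p=np.vstack([S['top']['pixels'],S['scene']['pixels']])[:,:,::-1]
cv2.imwrite('pics/both.png',cv2.resize(p,(480,600),interpolation=cv2.INTER_AREA))
E
```

```text
(array([ 180.50408297, -650.19950042,  403.74693701]), array([-3.14146309e+00, -1.70930727e-03,  1.84146380e+00]))
top {'fx': 439.81742662020645, 'fy': 439.81742662020645, 'cx': 323.15423848719234, 'cy': 199.51425640678974, 'k1': -0.060086032416568035, 'xyz': array([ 374.46301779,   33.51207371, 1036.03396311]), 'attitude': array([ 0.16134033,  0.02845463, -1.54857173]), 'shot': 1}
track [([278.0, 175.7], 0.72)]
slot []
buffer [([364.6, 121.3], 0.61), ([239.3, 162.1], 0.56)]
handle [([269.8, 167.2], 0.59), ([280.5, 173.3], 0.36)]
pad []
jar [([233.9, 127.6], 0.79), ([349.4, 177.8], 0.77), ([432.7, 310.8], 0.68)]
honey_jar [([328.7, 128.0], 0.58)]
jam_jar [([364.2, 122.0], 0.57)]
salt_shaker [([299.2, 121.3], 0.77), ([242.5, 161.3], 0.67)]
scene {'fx': 482.5795880662931, 'fy': 482.5795880662931, 'cx': 325.45448358584963, 'cy': 196.18077315353392, 'k1': -0.00780732228326886, 'xyz': array([-364.95648425,  761.79378442,  845.38147317]), 'attitude': array([ 0.96530166, -0.00540785, -2.24328301]), 'shot': 2}
track [([324.7, 194.0], 0.74), ([275.4, 212.6], 0.57)]
slot [([245.3, 211.1], 0.59)]
buffer [([246.5, 211.1], 0.7), ([307.2, 173.4], 0.4)]
handle [([271.4, 196.9], 0.41)]
pad []
jar [([222.1, 212.7], 0.68), ([326.3, 196.6], 0.59)]
honey_jar [([247.8, 213.5], 0.28)]
jam_jar [([309.0, 174.8], 0.87)]
salt_shaker [([265.5, 185.9], 0.62)]
```

View pics/top.png

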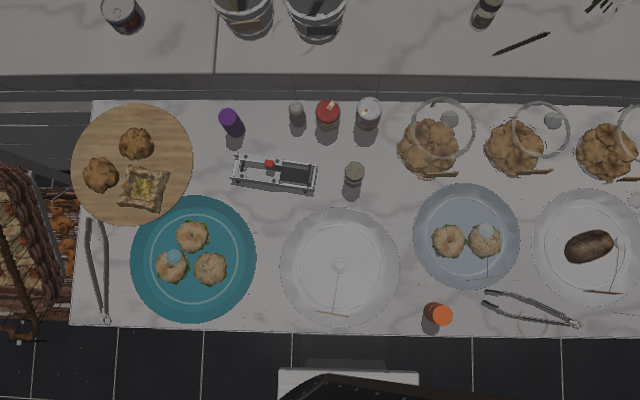

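View pics/scene.png

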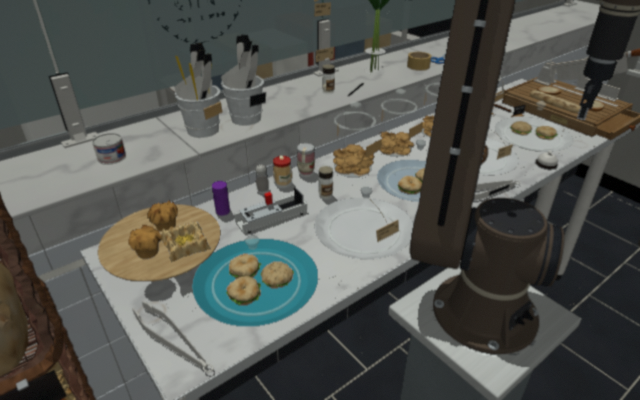

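The top view shows the track at about (275,173), with its red knob at (269,165) and its open front on the right. Jar candidates:
- (354,176): brown with a dark cap, chosen.
- (232,122): purple, rejected.
- (438,314): orange, rejected.
- (487,10): on the back shelf, rejected.

Bystanders are at (297,115), (328,115) and (368,113). I'll check the choice in a close crop.

```bash
python3 - <<'E'
from h import *
s=m.snapshot('top'); save(s,'crop',(215,85,395,205),4)
w=m.snapshot('wrist'); print(w['T_tool_cam'],w['fx'],w['k1'],m.current_time())
for n,uv,z in [('handle',(269.5,161),80),('jarbase',(353,188),0),('jarcap',(355,168),96),('tr-rearL',(238,155),32),('rear near',(231,185),0),('front far',(319,165),32),('front near',(315,193),0)]:
    print(n,onz(s,uv,z).round(1))
for o in('track','jar'):
    for q in m.outline_of(s,o)[:2]:
        print(o,q['extent'],q['p'])
E
```

```text
[[ 9.99999849e-01  3.60556431e-04 -4.15432684e-04  2.24804279e-01]
 [ 2.09585498e-04 -9.47998646e-01 -3.18274289e-01 -8.18761322e+01]
 [-5.08585463e-04  3.18274153e-01 -9.47998578e-01  3.07018100e+01]
 [ 0.00000000e+00  0.00000000e+00  0.00000000e+00  1.00000000e+00]] 287.61974237686735 -0.05274444463040423 1.1
handle [615.  186.7  80. ]
jarbase [571.6  -4.1   0. ]
jarcap [598.   -4.5  96. ]
tr-rearL [640.7 270.2  32. ]
rear near [574.1 290.8   0. ]
front far [619.1  77.3  32. ]
front near [557.9  86.6   0. ]
track [232.3, 153.9, 86.2, 38.9] 0.88
jar [340.1, 161.0, 22.1, 26.1] 0.91
jar [425.0, 302.2, 27.2, 20.6] 0.9
```

View pics/crop.png

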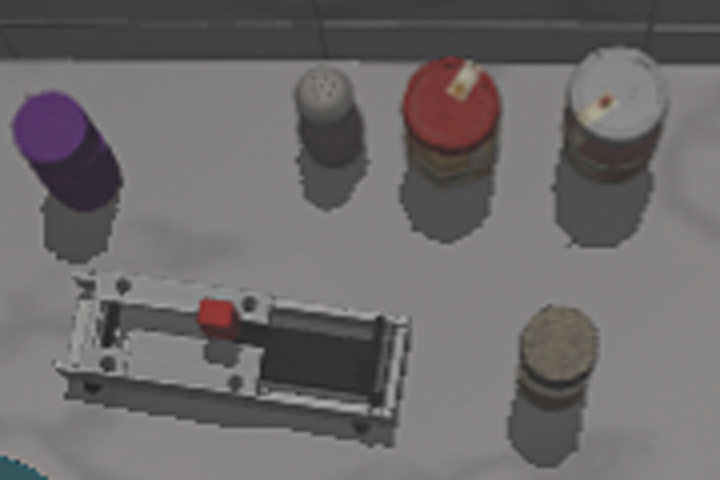

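The chosen jar at (354,176) has a brown body, and the front of the track faces it. I'll move the wrist camera above the track.

```bash
python3 - <<'E'
from h import *
import pickle
yaw=1.46
m.move_ptp([590,150,320],[np.pi,0,yaw])
m.pause(0.2)
tool=(m.current_position(),m.current_eef_rot())
w=m.snapshot('wrist'); pickle.dump((w,tool),open('w1.pkl','wb'))
print(tool,m.current_time(),w['cx'],w['cy'])
for o,z in (('track',0),('slot',38),('buffer',35),('handle',63),('jar',0),('honey_jar',0),('jam_jar',0),('salt_shaker',0)):
    for q in m.place_of(w,o)[:3]: print(o,np.round(q['uv'],1),round(q['p'],2),onz(w,q['uv'],z,tool).round(1))
save(w,'w1')
E
```

```text
(array([590.11193792, 149.6170761 , 320.03632456]), array([ 3.14156023e+00, -1.14755258e-05,  1.45942784e+00])) 4.6083 317.5714220765596 201.5861927901555
track [343.4 193.7] 0.63 [599.5 176.2   0. ]
slot [431.5 215.1] 0.58 [617.9 255.1  38. ]
buffer [436.5 215. ] 0.57 [619.6 261.1  35. ]
handle [361.9 227.4] 0.64 [611.6 185.8  63. ]
jar [443.4 272.6] 0.86 [709.1 285.3   0. ]
jar [179.1 207.1] 0.8 [594.8  -1.3   0. ]
jar [364.1 226.3] 0.62 [639.2 195.7   0. ]
jam_jar [182.8 314.8] 0.91 [735.  -36.1   0. ]
salt_shaker [313.7 305.7] 0.85 [737.5 128.7   0. ]
salt_shaker [363.8 227.5] 0.56 [640.6 195.3   0. ]
```

View pics/w1.png

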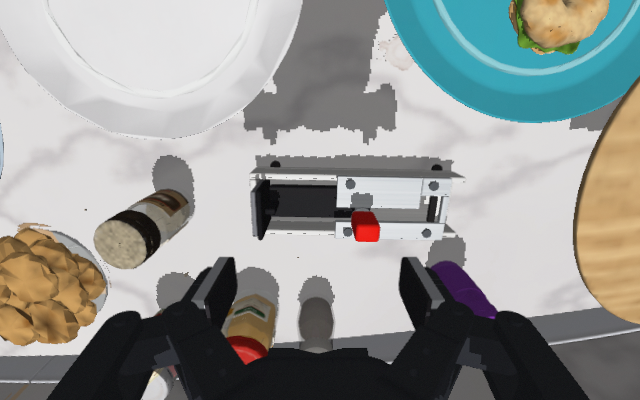

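```bash
python3 - <<'E'
from h import *
import pickle
w,tool=pickle.load(open('w1.pkl','rb'))
p=w['pixels'][145:250,240:480,::-1]
p=cv2.resize(p,None,fx=3.33333,fy=3.33333,interpolation=cv2.INTER_CUBIC)
cv2.imwrite('pics/w1c.png',p)
for y in (60,): print(onz(w,(443.4,272.6),0,tool))
E
```

```text
[709.08196037 285.33472749   0.        ]
```

View pics/w1c.png

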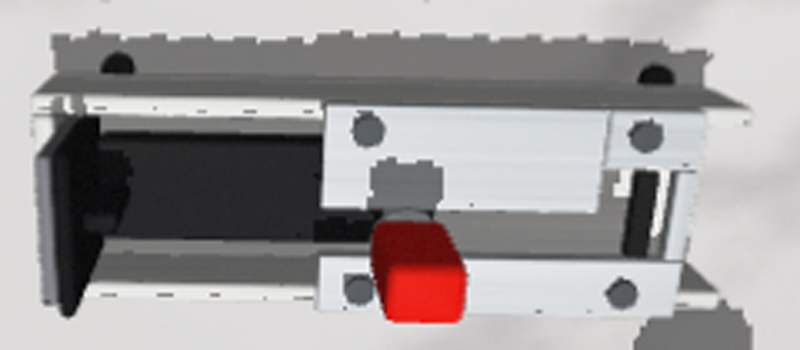

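```bash
python3 - <<'E'
from h import *
import pickle
from scipy.optimize import least_squares
w,tool=pickle.load(open('w1.pkl','rb'))
U=lambda c:(240+(c[0]+.5)/3.33333-.5,145+(c[1]+.5)/3.33333-.5)
pts=[((33,97),(-90,31,32)),((750,107),(112,31,32)),((720,303),(112,-31,32)),((426,293),(14,-6,80)),((388,322),(4,-14,80)),((465,320),(24,-14,80)),((463,262),(24,2,80)),((388,265),(4,2,80))]
for c,t in pts: print(t,onz(w,U(c),t[2],tool).round(1))
def T(v,t): 
    c,s=np.cos(v[2]),np.sin(v[2]); return [v[0]+c*t[0]-s*t[1],v[1]+s*t[0]+c*t[1],t[2]]
f=lambda v:np.concatenate([proj(w,T([v[0],v[1],v[2]/100],t),tool)-U(c) for c,t in pts])
r=least_squares(f,[600,180,146],loss='soft_l1'); v=[r.x[0],r.x[1],r.x[2]/100]; print(v,f(r.x).round(1).tolist())
p=cv2.resize(w['pixels'][145:250,240:480,::-1],None,fx=3.33333,fy=3.33333)
def L(a,b,col):
    q=[tuple(int(round(x)) for x in ((proj(w,T(v,t),tool)-(240,145)+.5)*3.33333-.5)) for t in (a,b)]
    cv2.line(p,q[0],q[1],col,1)
for z,col in ((0,(255,0,0)),(32,(0,0,255))):
    c=[(-90,31,z),(112,31,z),(112,-31,z),(-90,-31,z)]
    for i in range(4): L(c[i],c[(i+1)%4],col)
c=[(4,2,80),(24,2,80),(24,-14,80),(4,-14,80)]
for i in range(4): L(c[i],c[(i+1)%4],(0,255,0))
L((0,1,38),(75,1,38),(0,255,0)); L((0,-13,38),(75,-13,38),(0,255,0))
cv2.imwrite('pics/fit.png',p)
# jar
for q in m.outline_of(m.snapshot('top'),'jar')[:1]: print(q['extent'])
E
```

```text
(-90, 31, 32) [560.8  90.5  32. ]
(112, 31, 32) [585.5 288.2  32. ]
(112, -31, 32) [645.3 282.2  32. ]
(14, -6, 80) [608.8 187.9  80. ]
(4, -14, 80) [615.5 178.3  80. ]
(24, -14, 80) [617.1 196.9  80. ]
(24, 2, 80) [601.8 197.1  80. ]
(4, 2, 80) [600.6 179.3  80. ]
[np.float64(601.4960231509352), np.float64(174.81257296550913), np.float64(1.4518399298918465)] [-1.6, -0.7, 1.7, -1.8, 0.1, 0.2, 0.1, 0.3, -1.5, 0.6, 0.1, 1.3, 2.3, 0.4, -0.5, -0.6]
[423.9, 303.3, 28.4, 21.9]
```

View pics/fit.png

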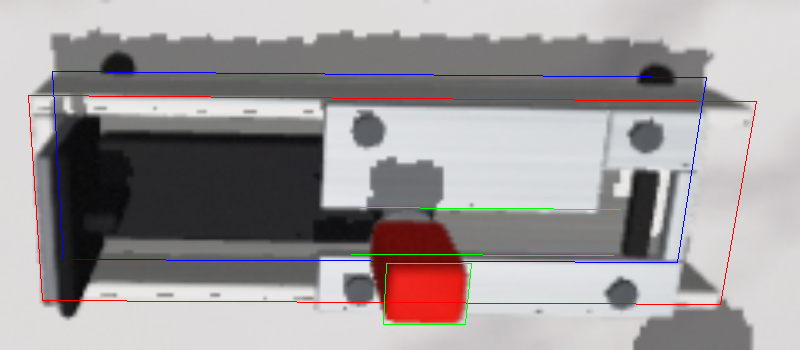

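The fit lines up with the walls and the knob, so I can start. I'll push the knob back with the inner face of the front pad. It isn't gripped, so side forces stay limited by friction.

```bash
cat >> h.py <<'E'
V=np.array([601.5,174.8,1.449]); YAW=V[2]
def W(x,y,z):
    c,s=np.cos(V[2]),np.sin(V[2]); return [V[0]+c*x-s*y,V[1]+s*x+c*y,z]
def tp(p=None):
    p=m.current_position() if p is None else p
    c,s=np.cos(V[2]),np.sin(V[2]); d=np.array(p[:2])-V[:2]; return np.array([c*d[0]+s*d[1],-s*d[0]+c*d[1],p[2]])
def F():
    f=m.current_wrist_force(); c,s=np.cos(V[2]),np.sin(V[2]); return np.array([c*f[0]+s*f[1],-s*f[0]+c*f[1],f[2]])
def st(t=''): print(t,'t%.2f'%m.current_time(),'pos',tp().round(2),'F',F().round(2))
DOWN=[np.pi,0,YAW]
E
python3 - <<'E'
from h import *
m.move_ptp(W(36,-6,260),DOWN); st('above')
m.move_l(W(36,-6,210),v=100); st('down')
print(m.move_l(W(56,-6,210),v=25,until_force=1.5)); st('contact')
x=tp()[0]
m.move_l(W(x+20,-6,210),v=40); m.pause(.2); st('f20')
m.move_l(W(x+45,-6,210),v=40); m.pause(.2); st('f45')
tool=(m.current_position(),m.current_eef_rot()); w=m.snapshot('wrist'); save(w,'w2',(160,120,560,400),2)
E
```

```text
above t5.55 pos [ 36.63  -5.83 258.57] F [ 0.09 -1.24  0.31]
down t6.20 pos [ 35.94  -6.35 210.68] F [0.18 0.63 0.14]
True
contact t6.72 pos [ 46.91  -5.88 209.89] F [-2.21 -1.36  1.74]
f20 t7.58 pos [ 66.67  -5.82 209.68] F [-3.58  0.32 -2.52]
f45 t8.56 pos [ 91.69  -5.95 210.01] F [-4.74 -0.36 -3.91]
```

```bash
python3 - <<'E'
from h import *
m.pause(.2); st()
for i in range(4):
    r=m.move_l(W(137,-6,210),v=9,until_force=2.5); x=tp()[0]; st(r)
    m.pause(.25); st('rest')
    f=F()[0]
    exp=-(3+.04*(x-46.9))
    print('follower',x-46.9,'excess',exp-f)
    if exp-f>1.8 or x>135: break
E
```

```text
t8.81 pos [ 91.74  -5.94 209.97] F [-5.68  1.27 -2.8 ]
True t11.07 pos [107.53  -5.84 209.54] F [-5.97 -0.71  3.97]
rest t11.32 pos [107.12  -5.85 209.45] F [-5.27 -0.6   3.93]
follower 60.63392010511701 excess -0.15779937277661293
True t12.16 pos [107.94  -5.72 209.09] F [-4.85 -0.89  3.38]
rest t12.41 pos [107.45  -5.71 208.89] F [-4.64 -0.54  3.51]
follower 61.03862108309094 excess -0.8028615103298256
True t13.26 pos [108.47  -5.56 208.58] F [-4.8   0.15  3.81]
rest t13.51 pos [108.01  -5.52 208.37] F [-6.46 -0.41  4.24]
follower 61.56577187079524 excess 0.9981033188386945
True t14.35 pos [108.98  -5.45 208.11] F [-4.98 -0.55  3.5 ]
rest t14.60 pos [108.52  -5.4  207.9 ] F [-4.95 -0.02  3.93]
follower 62.08336570907988 excess -0.5367136699775186
```

```bash
cat >> h.py <<'E'
def Fm(n=12):
    a=[]
    for _ in range(n): a.append(F()); m.pause(.02)
    return np.mean(a,0),np.std(a,0)
E
python3 - <<'E'
from h import *
z=tp()[2]
for i in range(3):
    r=m.move_l(W(137,-6,z),v=12,until_force=4); st(r)
    f,s=Fm(); x=tp()[0]; ex=-(3+.04*(x-46.9))-f[0]
    print('rest',x.round(2),'f',f.round(2),s.round(2),'excess',round(ex,2))
    if ex>1.5 or x>135: break
E
```

```text
True t15.32 pos [110.    -5.36 207.63] F [-5.66  0.62  3.96]
rest 109.62 f [-5.09 -0.28  3.7 ] [0.58 0.55 0.35] excess -0.42
True t16.18 pos [110.59  -5.28 207.17] F [-5.37 -0.95  4.36]
rest 110.23 f [-5.29 -0.56  3.98] [0.44 0.43 0.53] excess -0.24
True t17.04 pos [111.17  -5.2  206.7 ] F [-5.2  -0.23  3.54]
rest 110.77 f [-5.35 -0.49  3.85] [0.51 0.48 0.4 ] excess -0.21
```

```bash
python3 - <<'E'
from h import *
x=tp()[0]
while x<136:
    x+=1.0
    m.move_l(W(x,-6,208),v=12); f,s=Fm(6); a=tp()
    ex=-(3+.04*(a[0]-46.9))-f[0]
    print('cmd %.1f act %.2f y %.2f z %.1f f'%(x,a[0],a[1],a[2]),f.round(1),'ex %.2f'%ex)
    if ex>1.3: break
st()
E
```

```text
cmd 111.8 act 111.55 y -5.97 z 208.1 f [-5.3  0.5 -1.8] ex -0.25
cmd 112.8 act 112.23 y -5.99 z 208.1 f [-7.   0.1 -1.7] ex 1.40
 t18.16 pos [112.23  -5.99 208.06] F [-6.68 -0.28 -1.67]
```

```bash
python3 - <<'E'
from h import *
m.move_l(W(111.3,-6,208),v=12); print(Fm(6)[0].round(2)); st('backed')
for y in (-1,4,9):
    m.move_l(W(111.3,y,208),v=25); print(y,Fm(5)[0].round(2),tp().round(2))
for x in (110.3,109.3,108.3,107,104):
    m.move_l(W(x,9,208),v=12); print(x,Fm(5)[0].round(2),tp().round(2))
m.move_l(W(98,2,208),v=40)
tool=(m.current_position(),m.current_eef_rot()); w=m.snapshot('wrist'); save(w,'w3',(200,100,520,340),2.4)
for q in m.place_of(w,'handle')[:2]: print(q, tp(onz(w,q['uv'],63,tool)))
print(m.current_time())
E
```

```text
[-5.64  0.57 -2.08]
backed t18.53 pos [111.03  -5.98 208.09] F [-5.33  0.39 -2.4 ]
-1 [-5.57  0.24 -2.29] [111.12  -0.9  208.08]
4 [-5.37  0.22 -2.41] [111.17   4.11 208.1 ]
9 [-5.15 -1.37 -0.8 ] [111.36   8.58 208.65]
110.3 [-5.53 -1.51 -0.37] [110.31   8.56 208.65]
109.3 [-4.98 -1.37  0.79] [109.41   8.61 208.61]
108.3 [-1.32 -0.65  0.42] [108.86   8.86 208.36]
107 [ 0.09 -0.3  -0.28] [107.15   9.04 207.98]
104 [0.32 0.22 0.04] [103.97   8.97 208.02]
{'uv': [269.9, 286.4], 'p': 0.74} [71.07680067  6.14208267 63.        ]
22.1417
```

View pics/w3.png

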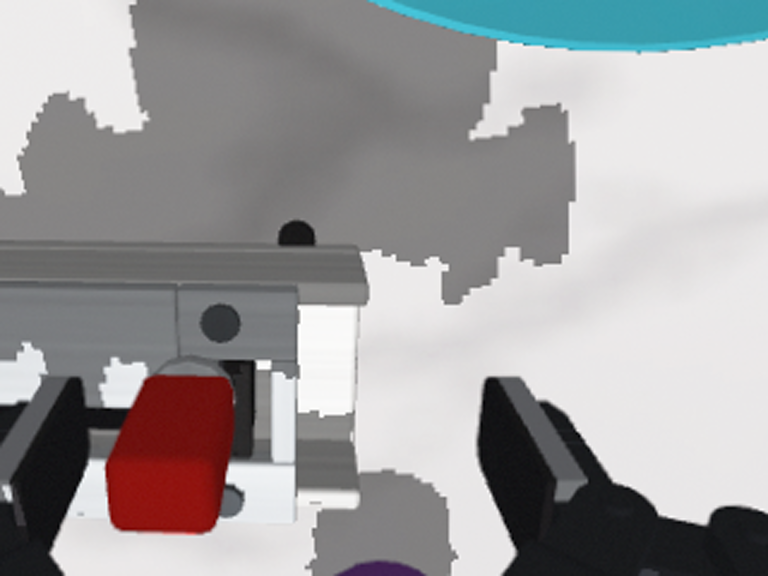

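The knob is hooked: the force fell to zero as I backed off, and the red knob sits in the notch by the buffer at about (165,455) in the crop. Next is the jar, with a closer look on the way.

```bash
python3 - <<'E'
from h import *
m.move_l(W(90,2,300),v=200)
best=None
for y in (YAW-np.pi/2,YAW+np.pi/2):
    q=m.ik([595,-3,300],[np.pi,0,y]); print(y,None if q is None else np.round(q,2))
    q2=m.ik(W(-59,0,225),[np.pi,0,y]); print(None if q2 is None else np.round(q2,2))
    if q is not None and q2 is not None and (best is None or abs(q[5])<best[0]): best=(abs(q[5]),y)
y=best[1]; print('use',y)
m.move_ptp([595,-3,300],[np.pi,0,y]); m.pause(.15)
tool=(m.current_position(),m.current_eef_rot()); w=m.snapshot('wrist')
print(tool)
for q in m.place_of(w,'jar')[:3]: print(np.round(q['uv'],1),q['p'],onz(w,q['uv'],0,tool).round(1))
qs=m.outline_of(w,'jar')
for q in qs[:2]:
    l,t,a,b=q['extent'];print(q['extent'],q['p'])
import pickle; pickle.dump((w,tool,qs),open('w4.pkl','wb'))
save(w,'w4'); print(m.current_time())
E
```

```text
-0.12179632679489649 [ 0.32  0.32 -0.31  0.   -0.95  2.7 ]
[ 0.52  0.42 -0.36  0.   -0.8   2.5 ]
3.0197963267948964 [ 0.32  0.32 -0.31  0.   -0.95 -0.44]
[ 0.52  0.42 -0.36  0.   -0.8  -0.64]
use 3.0197963267948964
(array([595.09829843,  -2.57118871, 299.8290418 ]), array([-3.14150389e+00, -2.31447614e-04,  3.01999368e+00]))
[319.6 192.9] 0.89 [592.9  -2.5   0. ]
[291.0, 170.1, 62.7, 88.7] 0.85
24.7583
```

View pics/w4.png

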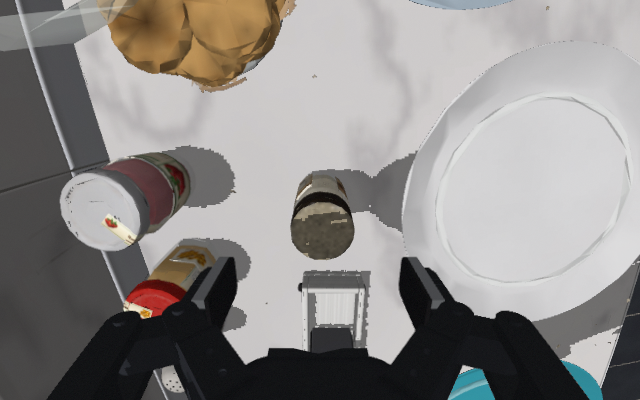

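```bash
python3 - <<'E'
from h import *
import pickle
w,tool,_=pickle.load(open('w4.pkl','rb'))
c=onz(w,(322.2,228.5),96,tool); print('cap',c.round(1), onz(w,(291.2,228),96,tool).round(1), onz(w,(353.5,228),96,tool).round(1), onz(w,(322,258.5),96,tool).round(1))
j=(c[:2]+[592.9,-2.5])/2; print(j)
o=m.current_eef_rot()
m.move_l([j[0],j[1],230],v=200); m.move_l([j[0],j[1],215],v=60); m.pause(.1); st()
m.close_gripper(); m.pause(.15); print('w',m.current_grip_width(),m.current_position()); st()
m.move_l([j[0],j[1],300],v=150); st(); print('w',m.current_grip_width())
w=m.snapshot('wrist'); save(w,'w5',(160,100,480,400),1.8)
E
```

```text
cap [591.4  -7.1  96. ] [611.6  -9.9  96. ] [571.   -4.9  96. ] [594.2  15.1  96. ]
[592.17297037  -4.7755737 ]
 t25.76 pos [-179.33  -12.68  215.28] F [ 0.03 -1.   -0.42]
w 41.78080324155123 [592.28242806  -4.76755966 215.42242903]
 t26.39 pos [-179.36  -12.67  215.42] F [-0.1   1.03  5.92]
 t27.11 pos [-179.5   -12.07  299.05] F [-0.22 -0.   -0.85]
w 41.47531410257492
```

View pics/w5.png

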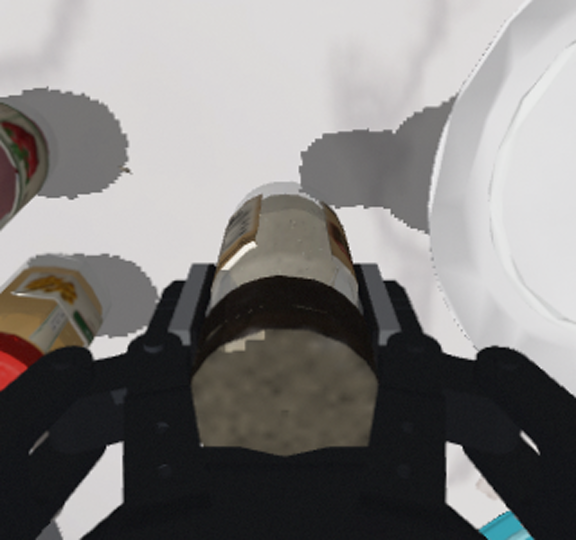

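The jar is held at 41.5 mm and upright. I'll carry it over the channel and check it from a hover.

```bash
python3 - <<'E'
from h import *
import pickle
m.move_l(W(-55,0,300),v=200); m.move_l(W(-55,0,262),v=120); m.pause(.15); st()
tool=(m.current_position(),m.current_eef_rot()); w=m.snapshot('wrist'); print(tool)
pickle.dump((w,tool),open('w6.pkl','wb'))
p=w['pixels'][:,:,::-1].copy()
for a,b,col in (((-90,31,32),(-90,-31,32),(0,0,255)),((-90,31,32),(-20,31,32),(0,0,255)),((-90,-31,32),(-20,-31,32),(0,0,255)),((-84,25,32),(-84,-25,32),(0,255,0)),((-84,25,32),(-20,25,32),(0,255,0)),((-84,-25,32),(-20,-25,32),(0,255,0))):
    q=[tuple(int(round(x)) for x in proj(w,W(*t),tool)) for t in (a,b)]; print(q); cv2.line(p,q[0],q[1],col,1)
cut=p[170:370,200:440]
both=np.vstack([cv2.resize(w['pixels'][180:300,210:430,::-1],None,fx=2.5,fy=2.5),cv2.resize(p[180:300,210:430],None,fx=2.5,fy=2.5)])
cv2.imwrite('pics/w6.png',both); print(m.current_time())
E
```

```text
t28.55 pos [-55.11  -0.42 262.99] F [-0.28 -0.2   0.25]
(array([595.22171227, 120.04322596, 262.99475153]), array([3.14088844e+00, 1.33646870e-03, 3.01957538e+00]))
[(362, 174), (275, 174)]
[(362, 174), (358, 261)]
[(275, 174), (279, 261)]
[(353, 182), (284, 182)]
[(353, 182), (350, 261)]
[(284, 182), (287, 261)]
28.6
```

View pics/w6.png

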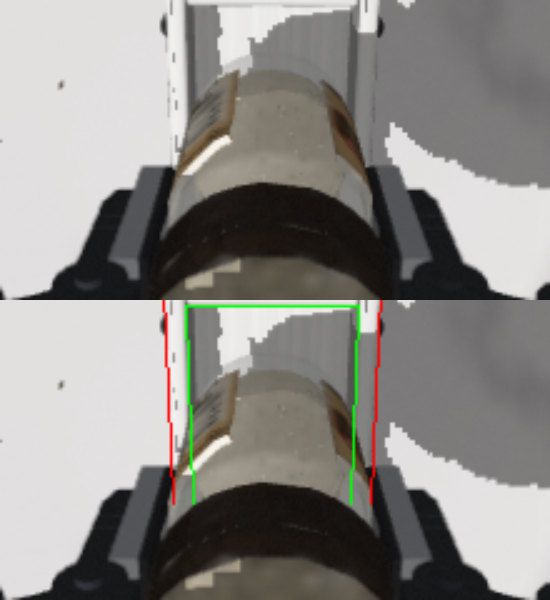

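The overlay matches the walls and the jar is centred between them. Lowering.

```bash
python3 - <<'E'
from h import *
r=m.move_l(W(-55,0,229),v=50,until_force=5); st(r)
if not r or tp()[2]<232:
    r=m.move_l(W(-55,0,222.4),v=15,until_force=4); st(r); print(Fm(6)[0].round(2))
    if tp()[2]<226:
        m.open_gripper(); m.pause(.3); st('open'); print(m.current_grip_width(), Fm(4)[0])
        m.move_l(W(-55,0,320),v=150); st()
E
```

```text
False t29.41 pos [-5.4920e+01 -1.4000e-01  2.2906e+02] F [ 0.23 -0.12 -0.45]
True t29.82 pos [-5.4960e+01 -3.0000e-02  2.2344e+02] F [0.82 0.98 4.81]
[0.26 1.   5.06]
open t30.73 pos [-55.22   0.33 222.63] F [-0.81 -0.34  0.31]
85.40911058500018 [0.17423412 0.0842625  0.1493647 ]
 t31.60 pos [-55.21   0.4  319.13] F [-0.89 -0.38 -0.04]
```

```bash
python3 - <<'E'
from h import *
m.move_ptp(W(60,2,300),DOWN); m.pause(.15)
tool=(m.current_position(),m.current_eef_rot()); w=m.snapshot('wrist')
for o,z in (('jar',8),('handle',63)):
    for q in m.place_of(w,o)[:2]: print(o,np.round(q['uv'],1),round(q['p'],2),tp(onz(w,q['uv'],z,tool)).round(1))
save(w,'w7',(80,100,480,400),1.8); print(m.current_time())
E
```

```text
jar [372.9 281.4] 0.95 [118.9 -93.3   8. ]
jar [198.6 199.7] 0.79 [-54.8  -1.8   8. ]
handle [331.2 213.2] 0.8 [70.5  5.3 63. ]
33.4167
```

View pics/w7.png

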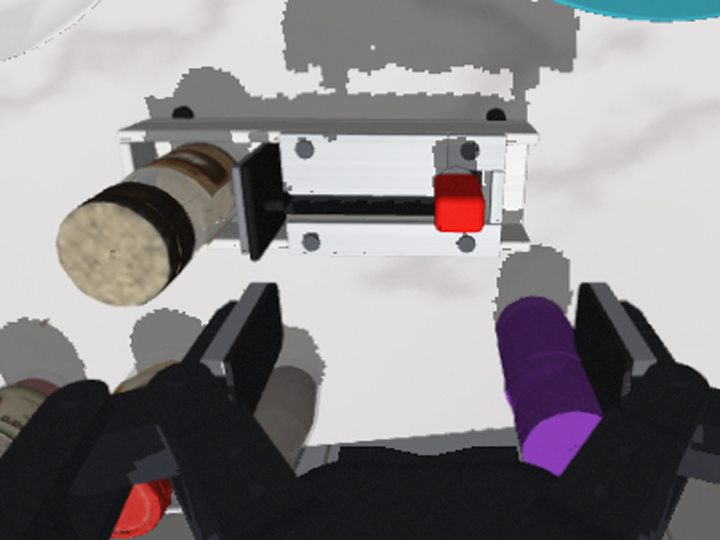

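The jar stands in the channel at track x -55, y about -2, in front of the hooked pusher. Now I'll unhook the knob and ease the pusher forward.

```bash
python3 - <<'E'
from h import *
m.move_l(W(98,8,225),v=150); m.move_l(W(98,8,208),v=80); st('down'); print(Fm(5)[0].round(2))
m.move_l(W(106,8,208),v=40)
for x in (108.5,109.5,110.5,111):
    m.move_l(W(x,8,208),v=12); f=Fm(5)[0]; print(x,tp().round(2),f.round(2))
    if f[0]<-4.3 and x>=110.5: break
for y in (3,-2,-6):
    m.move_l(W(x,y,208),v=25); print(y,tp().round(2),Fm(5)[0].round(2))
for x in (109,107.5,106):
    m.move_l(W(x,-6,208),v=12); print(x,tp().round(2),Fm(5)[0].round(2))
print(m.current_time())
E
```

```text
down t34.48 pos [ 97.54   8.09 207.5 ] F [0.09 1.28 0.59]
[ 0.25 -0.13  0.09]
108.5 [107.75   7.86 208.3 ] [-5.5  -1.29  3.08]
109.5 [108.36   7.83 208.25] [-7.06 -1.35  3.36]
110.5 [108.95   7.79 208.22] [-8.42 -2.05  3.94]
3 [108.8    3.22 207.94] [-9.3   0.04  3.83]
-2 [108.75  -1.77 207.91] [-8.38  0.07  3.83]
-6 [108.75  -5.76 207.89] [-8.85  0.46  3.51]
109 [107.81  -5.76 207.96] [-6.04  0.48  2.99]
107.5 [106.56  -5.78 207.98] [-5.5   0.54  2.58]
106 [105.15  -5.81 207.96] [-6.04  0.57  2.75]
38.3583
```

```bash
python3 - <<'E'
from h import *
for x in (100,95,91,88,86,84,82,80):
    m.move_l(W(x,-6,208),v=20); f=Fm(4)[0]; print(x,tp().round(2),f.round(2),'t%.1f'%m.current_time())
    if abs(f[0])<0.5: break
x=tp()[0]
m.move_l(W(x-8,-6,208),v=30); print(Fm(5)[0].round(2))
tool=(m.current_position(),m.current_eef_rot())
m.move_l(W(x-8,-6,320),v=150); m.pause(.2)
tool=(m.current_position(),m.current_eef_rot()); w=m.snapshot('wrist')
for o,z in (('jar',8),('handle',63)):
    for q in m.place_of(w,o)[:2]: print(o,np.round(q['uv'],1),round(q['p'],2),tp(onz(w,q['uv'],z,tool)).round(1))
save(w,'w8',(80,100,480,400),1.8); print(m.current_time())
E
```

```text
100 [ 99.27  -5.91 207.99] [-5.31  0.62  2.53] t38.9
95 [ 94.59  -5.99 207.98] [-5.39  0.52  1.97] t39.3
91 [ 90.78  -6.03 207.99] [-4.99 -0.42  1.72] t39.8
88 [ 88.23  -6.05 208.02] [-2.25  0.    1.26] t40.1
86 [ 86.37  -6.09 208.11] [-0.03  0.    0.19] t40.4
[-0.22 -0.09 -0.28]
jar [178.8 185.9] 0.8 [-63.7  -0.5   8. ]
jar [358.4 264. ] 0.79 [123.5 -90.6   8. ]
handle [290.  212.1] 0.73 [55.2 -8.3 63. ]
42.1833
```

View pics/w8.png

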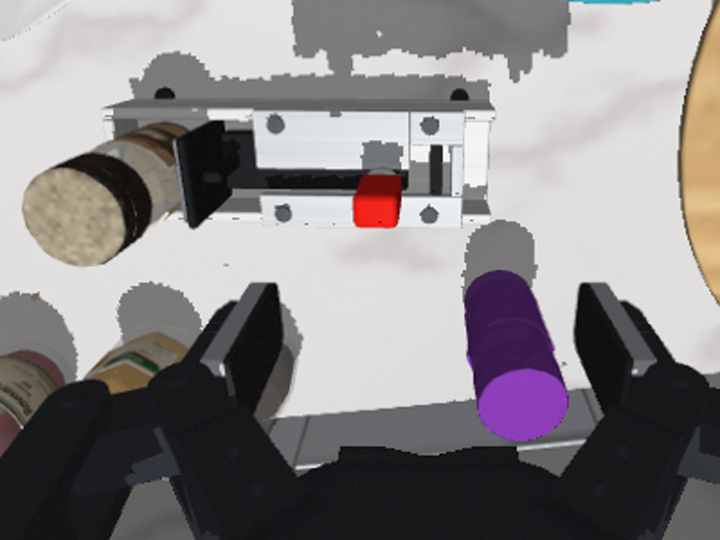

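```bash
python3 -c "
from h import *
print(m.current_time()); m.finish_job()"
```

```text
42.1833
the job is handed in; nothing more can be done
```

The jar is loaded, and I handed the job in at 42.2 s of the 59 s allowed. No verdict was reported.

**What I did:** I pushed the red knob back without gripping it and felt the buffer at follower ≈ 65 mm. I shifted it into the notch and let go. I then stood the brown jar in the channel; its base touched the floor at the expected height. Last, I unhooked the knob, eased the pusher forward at about 20 mm/s onto the jar and withdrew.

**Last checks:**
- **Follower:** about 41 mm from the handle's position in the image, inside the required 37–48 mm.
- **Handle:** track y about -8 mm, so it is unhooked.
- **Jar:** upright at about track x -64, y -0.5 mm. Home is -62, so it is within the 5 mm tolerance.
- **Contact:** the wrist force read about 0 after I backed off.
- **Other jars:** I saw none move, but I did not measure them at the end.

**What disagreed:**
- **Early stops:** the force-stopped moves kept stopping too soon. The likely cause is friction between pad and knob, so I felt for the buffer in 1 mm steps instead.
- **Buffer position:** when unhooking, I met the buffer about 3 mm earlier than the first time. It took roughly 3.5 N, well below the 12 N limit.

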